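# Rake out a rock chip sample

## Robot

A 6-joint arm with a two-finger parallel gripper is mounted at the origin on the work surface. World frame = base frame: x ahead of the robot, y to its left, z up, the work surface at z = 0. Lengths are in m, angles in rad, forces in N, time in s.
With the tool pointing down it reaches from about 0.4 to 0.825 m from the base axis. Payload 7 kg.
Tool frame: the origin (TCP) lies on the centre line of the jaws, within the pads' length; the fingertips stand 22 mm ahead of it and the grasp point (between the pads) lies 3 mm ahead of it; z points along the fingers, y is the line along which they close (so a half turn about z gives the same grasp; the last joint's range is limited). The gripper opens to 88 mm and grips with 3 to 60 N. Pads are 19 mm wide; open, the fingers measure 130 mm over their backs; the gripper's body (78 mm by 193 mm) begins 47 mm behind the grasp point.
Start: joints at [-1.047, 0.359, 0.012, 0, -1.224, -0.288], TCP at [0.158, -0.656, 0.249] pointing down, gripper open.
Joint ranges: [-3.07, 3.07], [-1.43, 2.12], [-1.02, 1.25], [-3.03, 1.67], [-3.05, -0], [-3.03, 3.03]. Speed limits (rad/s): [2.39, 2.39, 3.01, 3.14, 3.14, 3.14].

## Interface

Orientations are given as [roll, pitch, yaw] about the fixed x, y, z axes, in that order (R = Rz(yaw) Ry(pitch) Rx(roll)).
In Python, from station import monitor, viewer, order gives the robot as it stands. The module is installed in compiled form; this text tells all that it offers.
- The arm moves only by the tool servo_tool, never from a script. Its argument "targets" is a list of rows, each an object with "angular": the turn, a rotation vector about the tool's x, y, z in degrees, a list of three; "xyz": the shift along the tool's x, y, z in cm, a list of three; "claw": the finger opening in cm, from 0 to 8.76. A call has 1 to 20 rows; each row shifts and turns the commanded pose from where the row before left it, along the tool's axes as they then stand; what a row does not reach is not made up. A row lasts 1/10 s, in which the tool goes at most 50 mm and 8.59 degrees, less where a joint would pass 70% of its speed; a pose out of reach is approached as far as the arm can. A call is refused whole if a number of a shift passes 5 or a number of a turn 8.59, either way. A call with a gripper value outside its range is refused whole. The fingers move at their own pace and stop on an object; "force" is the grip in N (left out, the last holds). Time passes only in rows, so rows that do not move let the fingers close. It gives the time, the measured TCP pose, the force, the opening and the grip force at its end, in the units of the state.
- monitor.get_state(): the state, without advancing time (a new reading comes with each control period).
- viewer.grab_frame(name): name is "scene" or "side" or "wrist"; returns a dict with "color" (420x560x3 uint8, blue, green, red), "fovy" (degrees; the focal length in pixels is half the picture's height over the tangent of half this angle, whatever the lens; pixels are square), "cx", "cy" (the principal point, pixels), "R" (3x3) and "t" (3): a world point X has camera coordinates R X + t. Camera axes: x right, y down, z forward; pixel columns grow to the right and rows downward; lengths in m; the calibration is good to about 2 mm. A picture is of the moment at which its call begins. There is no depth.
- order.job_done(): hands the job in; it is judged then, once.
The state is a dict: "t": time; "q": joint angles; "qd": joint speeds; "joint_efforts": joint torques, N m; "eef_pos": TCP position; "ee_rot": TCP orientation; "force": force on the tool from outside, world axes, zero at the start; "moment": the same for the moment, N m; "width": finger opening in m; "gripper_force": force on a finger pad.
Only numpy, scipy, OpenCV 4.12 (cv2) and the standard library are available. Lean on these libraries where they do the work, as an engineer would, in place of code of your own. Each camera call takes 0.05 s, during which the arm holds its last target. There are 200 camera calls.

## Task

The crushed rock chips have been tipped in a heap at one end of the white sample tray. Take the rake from its stand and rake them out along the tray into an even single layer, much the same number in each third of the tray's length and none lying on another; move them with the rake only, not with the gripper, and spill none. Then lay the rake back in its stand, handle in the saddle and tines on the bench, and leave the other things on the bench where they are.

Things in the scene. Friction and masses are not known exactly. Their poses are not given: they have to be found in the camera images.
- tray: fixed white tray, open on top, 158 x 288 x 34 mm outside, walls and floor 4 mm thick (inside 150 x 280 mm). Origin: centre of its underside, on the bench; y axis along its length, x across, z up. The heap lies at its +y end. Its thirds along y: beyond +47 mm, between -47 and +47 mm, beyond -47 mm.
- chip1_mid (a point): centre of a loose grey angular rock chip, about 30 mm across and 20 mm thick, about 30 g; starts in the bottom layer of the heap. Lying flat on the tray floor its centre is 14 mm above the bench.
- chip2_mid (a point): centre of a loose grey angular rock chip, about 30 mm across and 20 mm thick, about 30 g; starts in the bottom layer of the heap. Lying flat on the tray floor its centre is 14 mm above the bench.
- chip3_mid (a point): centre of a loose grey angular rock chip, about 30 mm across and 20 mm thick, about 30 g; starts in the bottom layer of the heap. Lying flat on the tray floor its centre is 14 mm above the bench.
- chip4_mid (a point): centre of a loose grey angular rock chip, about 30 mm across and 20 mm thick, about 30 g; starts in the bottom layer of the heap. Lying flat on the tray floor its centre is 14 mm above the bench.
- chip5_mid (a point): centre of a loose grey angular rock chip, about 30 mm across and 20 mm thick, about 30 g; starts in the bottom layer of the heap. Lying flat on the tray floor its centre is 14 mm above the bench.
- chip6_mid (a point): centre of a loose grey angular rock chip, about 30 mm across and 20 mm thick, about 30 g; starts in the bottom layer of the heap. Lying flat on the tray floor its centre is 14 mm above the bench.
- chip7_mid (a point): centre of a loose grey angular rock chip, about 30 mm across and 20 mm thick, about 30 g; starts on top of the others. Lying flat on the tray floor its centre is 14 mm above the bench.
- chip8_mid (a point): centre of a loose grey angular rock chip, about 30 mm across and 20 mm thick, about 30 g; starts on top of the others. Lying flat on the tray floor its centre is 14 mm above the bench.
- stand: fixed steel tool stand. Origin: centre of the underside of its 85 x 60 mm base plate, z up. Over it a saddle (10 mm thick along y, top 76 mm above the bench) between two flared horns (to 106 mm high, 28 mm apart at the saddle, 44 mm at the top) carries the rake's handle, which lies along the stand's y axis, head towards +y.
- rake_grip (a point): where to grip the hand rake (160 g), half-way up its handle. Axes: z up, y towards the head, x across. Handle level, 20 mm wide (x), 24 mm high (z); its wood runs from 34 mm ahead to 88 mm behind this point. At the start the saddle carries it 65 mm behind this point, 12 mm below its middle, and the tines stand on the bench.
- rake_head (a point): centre of the row of tine tips of the rake: 90 mm ahead of (+y) and 88 mm below rake_grip, same axes. The head is a steel bar 120 mm wide along x with seven straight tines pointing down, 5 mm thick, 19 mm apart, 45 mm long; a bent steel neck joins it to the handle.
- flask: bystander, to be left alone: glass conical flask with black stopper, 84 mm across, 140 mm high. Origin: centre of its underside.
- wash_bottle: bystander, to be left alone: white squeeze bottle with spout, 64 mm across, 176 mm high. Origin: centre of its underside.
- sieve: bystander, to be left alone: round steel test sieve, 104 mm across, 45 mm high. Origin: centre of its underside.
- vial1: bystander, to be left alone: amber vial with white cap, 29 mm across, 58 mm high. Origin: centre of its underside.
- vial2: bystander, to be left alone: amber vial with white cap, like the other. Origin: centre of its underside.

How it is judged:
On the way, in this order (a step that is already met when the one before it is completed fails the run):
1. the rake is lifted out of its stand (z of rake_grip in the frame of stand above 0.112 m), for 0.2 s.
2. the chips lie in an even single layer: at least two in each third of the tray's length, none on another (z of each of chip1_mid, chip2_mid, chip3_mid, chip4_mid, chip5_mid, chip6_mid, chip7_mid, chip8_mid in the frame of tray below 0.024 m and (((y of chip1_mid in the frame of tray below -0.0466667 m or y of chip3_mid in the frame of tray below -0.0466667 m or y of chip5_mid in the frame of tray below -0.0466667 m or y of chip7_mid in the frame of tray below -0.0466667 m) and (y of chip2_mid in the frame of tray below -0.0466667 m or y of chip4_mid in the frame of tray below -0.0466667 m or y of chip6_mid in the frame of tray below -0.0466667 m or y of chip8_mid in the frame of tray below -0.0466667 m)) or ((y of chip1_mid in the frame of tray below -0.0466667 m or y of chip2_mid in the frame of tray below -0.0466667 m or y of chip5_mid in the frame of tray below -0.0466667 m or y of chip6_mid in the frame of tray below -0.0466667 m) and (y of chip3_mid in the frame of tray below -0.0466667 m or y of chip4_mid in the frame of tray below -0.0466667 m or y of chip7_mid in the frame of tray below -0.0466667 m or y of chip8_mid in the frame of tray below -0.0466667 m)) or ((y of chip1_mid in the frame of tray below -0.0466667 m or y of chip2_mid in the frame of tray below -0.0466667 m or y of chip3_mid in the frame of tray below -0.0466667 m or y of chip4_mid in the frame of tray below -0.0466667 m) and (y of chip5_mid in the frame of tray below -0.0466667 m or y of chip6_mid in the frame of tray below -0.0466667 m or y of chip7_mid in the frame of tray below -0.0466667 m or y of chip8_mid in the frame of tray below -0.0466667 m))) and (((y of chip1_mid in the frame of tray between -0.0466667 and 0.0466667 m or y of chip3_mid in the frame of tray between -0.0466667 and 0.0466667 m or y of chip5_mid in the frame of tray between -0.0466667 and 0.0466667 m or y of chip7_mid in the frame of tray between -0.0466667 and 0.0466667 m) and (y of chip2_mid in the frame of tray between -0.0466667 and 0.0466667 m or y of chip4_mid in the frame of tray between -0.0466667 and 0.0466667 m or y of chip6_mid in the frame of tray between -0.0466667 and 0.0466667 m or y of chip8_mid in the frame of tray between -0.0466667 and 0.0466667 m)) or ((y of chip1_mid in the frame of tray between -0.0466667 and 0.0466667 m or y of chip2_mid in the frame of tray between -0.0466667 and 0.0466667 m or y of chip5_mid in the frame of tray between -0.0466667 and 0.0466667 m or y of chip6_mid in the frame of tray between -0.0466667 and 0.0466667 m) and (y of chip3_mid in the frame of tray between -0.0466667 and 0.0466667 m or y of chip4_mid in the frame of tray between -0.0466667 and 0.0466667 m or y of chip7_mid in the frame of tray between -0.0466667 and 0.0466667 m or y of chip8_mid in the frame of tray between -0.0466667 and 0.0466667 m)) or ((y of chip1_mid in the frame of tray between -0.0466667 and 0.0466667 m or y of chip2_mid in the frame of tray between -0.0466667 and 0.0466667 m or y of chip3_mid in the frame of tray between -0.0466667 and 0.0466667 m or y of chip4_mid in the frame of tray between -0.0466667 and 0.0466667 m) and (y of chip5_mid in the frame of tray between -0.0466667 and 0.0466667 m or y of chip6_mid in the frame of tray between -0.0466667 and 0.0466667 m or y of chip7_mid in the frame of tray between -0.0466667 and 0.0466667 m or y of chip8_mid in the frame of tray between -0.0466667 and 0.0466667 m))) and (((y of chip1_mid in the frame of tray above 0.0466667 m or y of chip3_mid in the frame of tray above 0.0466667 m or y of chip5_mid in the frame of tray above 0.0466667 m or y of chip7_mid in the frame of tray above 0.0466667 m) and (y of chip2_mid in the frame of tray above 0.0466667 m or y of chip4_mid in the frame of tray above 0.0466667 m or y of chip6_mid in the frame of tray above 0.0466667 m or y of chip8_mid in the frame of tray above 0.0466667 m)) or ((y of chip1_mid in the frame of tray above 0.0466667 m or y of chip2_mid in the frame of tray above 0.0466667 m or y of chip5_mid in the frame of tray above 0.0466667 m or y of chip6_mid in the frame of tray above 0.0466667 m) and (y of chip3_mid in the frame of tray above 0.0466667 m or y of chip4_mid in the frame of tray above 0.0466667 m or y of chip7_mid in the frame of tray above 0.0466667 m or y of chip8_mid in the frame of tray above 0.0466667 m)) or ((y of chip1_mid in the frame of tray above 0.0466667 m or y of chip2_mid in the frame of tray above 0.0466667 m or y of chip3_mid in the frame of tray above 0.0466667 m or y of chip4_mid in the frame of tray above 0.0466667 m) and (y of chip5_mid in the frame of tray above 0.0466667 m or y of chip6_mid in the frame of tray above 0.0466667 m or y of chip7_mid in the frame of tray above 0.0466667 m or y of chip8_mid in the frame of tray above 0.0466667 m)))), for 0.2 s.
At the end, for the whole second after the job is handed in: All eight chips lie on the tray floor (centres under 24 mm above the bench), at least two in each third of its length, and the rake lies still in its stand, handle in the saddle within 15 mm sideways and 35 mm lengthwise of where it was, level within 0.15 rad, tines on the bench (all of step 2 and x of rake_grip in the frame of stand between -0.015 and 0.015 m and y of rake_grip in the frame of stand between 0.03 and 0.1 m and z of rake_grip in the frame of stand between 0.08 and 0.098 m and angle between rake_grip's own z axis and vertical below 0.15 rad and linear speed of each of chip1, chip2, chip3, chip4, chip5, chip6, chip7, chip8, rake below 0.03 m/s); the robot touches nothing.
It fails at once if the gripper or arm touches a chip (contact force between any of the fingers, the arm and chip1 above 0.3 N or contact force between any of the fingers, the arm and chip2 above 0.3 N or contact force between any of the fingers, the arm and chip3 above 0.3 N or contact force between any of the fingers, the arm and chip4 above 0.3 N or contact force between any of the fingers, the arm and chip5 above 0.3 N or contact force between any of the fingers, the arm and chip6 above 0.3 N or contact force between any of the fingers, the arm and chip7 above 0.3 N or contact force between any of the fingers, the arm and chip8 above 0.3 N).
It fails at once if a chip is spilled out of the tray ((x of chip1_mid in the frame of tray above 0.079 m or x of chip1_mid in the frame of tray below -0.079 m or y of chip1_mid in the frame of tray above 0.144 m or y of chip1_mid in the frame of tray below -0.144 m) or (x of chip2_mid in the frame of tray above 0.079 m or x of chip2_mid in the frame of tray below -0.079 m or y of chip2_mid in the frame of tray above 0.144 m or y of chip2_mid in the frame of tray below -0.144 m) or (x of chip3_mid in the frame of tray above 0.079 m or x of chip3_mid in the frame of tray below -0.079 m or y of chip3_mid in the frame of tray above 0.144 m or y of chip3_mid in the frame of tray below -0.144 m) or (x of chip4_mid in the frame of tray above 0.079 m or x of chip4_mid in the frame of tray below -0.079 m or y of chip4_mid in the frame of tray above 0.144 m or y of chip4_mid in the frame of tray below -0.144 m) or (x of chip5_mid in the frame of tray above 0.079 m or x of chip5_mid in the frame of tray below -0.079 m or y of chip5_mid in the frame of tray above 0.144 m or y of chip5_mid in the frame of tray below -0.144 m) or (x of chip6_mid in the frame of tray above 0.079 m or x of chip6_mid in the frame of tray below -0.079 m or y of chip6_mid in the frame of tray above 0.144 m or y of chip6_mid in the frame of tray below -0.144 m) or (x of chip7_mid in the frame of tray above 0.079 m or x of chip7_mid in the frame of tray below -0.079 m or y of chip7_mid in the frame of tray above 0.144 m or y of chip7_mid in the frame of tray below -0.144 m) or (x of chip8_mid in the frame of tray above 0.079 m or x of chip8_mid in the frame of tray below -0.079 m or y of chip8_mid in the frame of tray above 0.144 m or y of chip8_mid in the frame of tray below -0.144 m)).
It fails at once if a bystander is moved by more than 30 mm (distance of any of flask, wash_bottle, sieve, vial1, vial2 from where it was at the start of the episode above 0.03 m).
It also fails if it takes over 58 s, if anything falls off the work surface, if the arm or the gripper's body presses on something with over 40 N, if the wrist force passes 120 N, or if a joint passes its speed limit or range.

## Working session

There is one attempt and no reset: what is moved stays moved. The work goes in short steps, Python scripts to look and compute and a tool call to move; the robot and the scene stay as the last step left them, time stands still between calls to the robot, and variables do not carry over. Pictures are saved under pics/ and viewed, at most 10 in all, crops included, and the job is handed in when it is done.

Besides the shell and the picture viewer there is one more tool, called after ">>>" as name(argument=value, ...) on one line, values as JSON. servo_tool: Moves the arm, as the interface text tells. Its arguments: {"type":"object","properties":{"targets":{"type":"array"},"force":{"type":"number"}},"required":["targets"]}

```bash
mkdir -p pics
cat > h.py <<'E'
import numpy as np, cv2
from station import monitor, viewer, order
def grab(n):
    f=viewer.grab_frame(n); f['f']=f['color'].shape[0]/2/np.tan(np.radians(f['fovy'])/2); f['R']=np.array(f['R']);f['t']=np.array(f['t']);return f
def ray(f,u,v,z):
    c=-f['R'].T@f['t']; d=f['R'].T@np.array([(u-f['cx'])/f['f'],(v-f['cy'])/f['f'],1]); return c+d*(z-c[2])/d[2]
def proj(f,X):
    p=f['R']@np.array(X)+f['t']; return f['f']*p[0]/p[2]+f['cx'],f['f']*p[1]/p[2]+f['cy']
E
python3 - <<'E'
from h import *
for n in ['scene','side']:
    f=grab(n); cv2.imwrite(f'pics/{n}0.png',f['color']); print(n,-f['R'].T@f['t'],f['R'].tolist(),f['f'])
s=monitor.get_state();print(s['t'],s['eef_pos'],s['ee_rot'],s['width'])
E
```

```text
scene [ 1.15433799 -0.09060056  0.90005114] [[0.20372257201275584, 0.9789994579486576, -0.007561414467055492], [0.7823242545069827, -0.16742966888594937, -0.5999467199567267], [-0.5886135187562388, 0.1163072109242435, -0.8000042238791132]] 454.8936688619892
side [-0.00670632  0.58711264  0.75008826] [[-0.7001795885364333, -0.7136151952990731, 0.022403054149308793], [-0.4703019095183329, 0.43738421002718647, -0.7664927701696237], [0.5371821457386319, -0.5472187915789806, -0.6418620852196204]] 431.64219997628595
0.1 [ 0.15759982 -0.65595846  0.24772127] [ 3.14016372e+00 -1.19634206e-04 -2.90585712e+00] 0.08754353302262458
```

View pics/scene0.png

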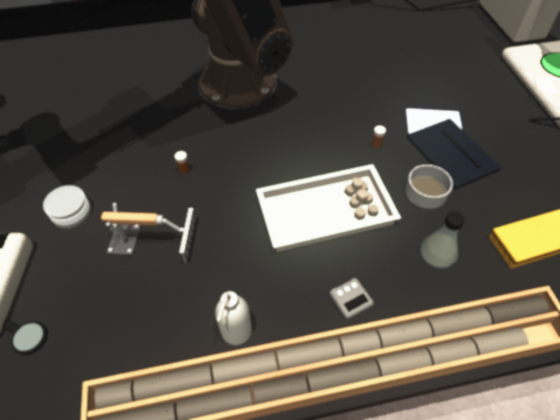

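View pics/side0.png

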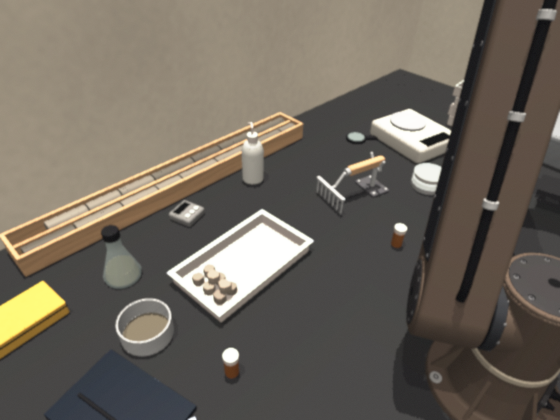

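The scene picture shows the tray at (256..398, 167..243) with its heap at the right (~360,198), and the rake at the left: handle (103–158,218), head (187,235). The side view agrees: heap near (213,283), handle (366,165).

```bash
cat > m.py <<'E'
from h import *
from scipy.optimize import least_squares
def tri(fs,ps):
    A=[];b=[]
    for f,(u,v) in zip(fs,ps):
        for r,k,c,p in ((0,u,f['cx'],0),(1,v,f['cy'],1)):
            A.append((k-c)/f['f']*f['R'][2]-f['R'][p]); b.append(f['t'][p]-(k-c)/f['f']*f['t'][2])
    x,res,_,_=np.linalg.lstsq(np.array(A),np.array(b),rcond=None); return x,res
def big(m,box):
    z=np.zeros_like(m); x0,y0,x1,y1=box; z[y0:y1,x0:x1]=m[y0:y1,x0:x1]
    c=max(cv2.findContours(z,0,2)[0],key=cv2.contourArea); return c
if __name__=='__main__':
    F={n:grab(n) for n in ('scene','side')}
    H={'scene':(90,200,170,230),'side':(340,145,395,185)}; T={'scene':(240,150,410,260),'side':(160,200,330,320)}
    hp=[];
    for n,f in F.items():
        im=f['color'];hsv=cv2.cvtColor(im,40)
        o=cv2.inRange(hsv,(5,90,110),(25,255,255)); c=big(o,H[n]); r=cv2.minAreaRect(c); hp.append(r[0]);print(n,'handle',r)
        bp=cv2.boxPoints(r); L=sorted(range(4),key=lambda i:np.linalg.norm(bp[i]-bp[(i+1)%4]))
        e=[(bp[i]+bp[(i+1)%4])/2 for i in L[:2]]
        print(' ends@.09',[ray(f,*p,.09).round(4) for p in e])
        w=cv2.inRange(hsv,(0,0,120),(180,70,255)); c=big(w,T[n]); h=cv2.convexHull(c); a=cv2.approxPolyDP(h,4,True)[:,0]
        print(' tray',[(p.tolist(),ray(f,*p,.034).round(3)[:2].tolist(),ray(f,*p,0).round(3)[:2].tolist()) for p in a])
    print(tri(list(F.values()),hp))
    print(F['scene']['cx'],F['scene']['cy'])
E
python3 m.py
```

```text
scene handle ((129.0, 217.0), (12.0, 56.0), 90.0)
 ends@.09 [array([ 0.5366, -0.2475,  0.09  ]), array([ 0.5109, -0.3676,  0.09  ])]
 tray [([400, 215], [0.607, 0.297], [0.585, 0.312]), ([390, 222], [0.621, 0.268], [0.6, 0.282]), ([274, 248], [0.634, -0.007], [0.613, -0.004]), ([255, 190], [0.462, -0.021], [0.435, -0.018]), ([373, 164], [0.442, 0.287], [0.414, 0.302])]
side handle ((367.8690185546875, 165.2481231689453), (8.9076566696167, 36.23393249511719), 62.52556610107422)
 ends@.09 [array([ 0.5173, -0.379 ,  0.09  ]), array([ 0.5279, -0.2438,  0.09  ])]
 tray [([313, 239], [0.464, -0.022], [0.487, -0.051]), ([305, 252], [0.448, 0.025], [0.469, -0.002]), ([223, 319], [0.432, 0.283], [0.453, 0.269]), ([166, 273], [0.614, 0.297], [0.643, 0.283]), ([260, 209], [0.636, -0.006], [0.667, -0.034])]
(array([ 0.52285641, -0.30827247,  0.08991611]), array([1.69866165e-06]))
282.1824406785613 203.72768837018174
```

>>> servo_tool(targets=[{"angular": [0, 0, -8.5], "xyz": [0, 0, 0], "claw": 5}, {"angular": [0, 0, -8.5], "xyz": [0, 0, 0], "claw": 5}, {"angular": [0, 0, -8.5], "xyz": [0, 0, 0], "claw": 5}, {"angular": [0, 0, -8.5], "xyz": [0, 0, 0], "claw": 5}, {"angular": [0, 0, -8.5], "xyz": [0, 0, 0], "claw": 5}, {"angular": [0, 0, -8.5], "xyz": [0, 0, 0], "claw": 5}, {"angular": [0, 0, -8.5], "xyz": [0, 0, 0], "claw": 5}, {"angular": [0, 0, -8.5], "xyz": [0, 0, 0], "claw": 5}, {"angular": [0, 0, 0], "xyz": [-3.5, -2.6, 0], "claw": 5}, {"angular": [0, 0, 0], "xyz": [-3.5, -2.6, 0], "claw": 5}, {"angular": [0, 0, 0], "xyz": [-3.5, -2.6, 0], "claw": 5}, {"angular": [0, 0, 0], "xyz": [-3.5, -2.6, 0], "claw": 5}, {"angular": [0, 0, 0], "xyz": [-3.5, -2.6, 0], "claw": 5}, {"angular": [0, 0, 0], "xyz": [-3.5, -2.6, 0], "claw": 5}, {"angular": [0, 0, 0], "xyz": [-3.5, -2.6, 0], "claw": 5}, {"angular": [0, 0, 0], "xyz": [-3.5, -2.6, 0], "claw": 5}, {"angular": [0, 0, 0], "xyz": [-3.5, -2.6, 0], "claw": 5}, {"angular": [0, 0, 0], "xyz": [-3.5, -2.6, 0], "claw": 5}, {"angular": [0, 0, 0], "xyz": [-3.5, -2.6, 0], "claw": 5}, {"angular": [0, 0, 0], "xyz": [-3.5, -2.6, 0], "claw": 5}])

```text
t: 2.2
eef_pos: [0.5292, -0.2854, 0.2486]
ee_rot: [-3.142, -0.0, -1.719]
force: [0.5, -0.8, -0.2]
width: 0.0499
gripper_force: 0.0
```

Run:
```python
from h import *
f=grab('wrist'); cv2.imwrite('pics/w1.png',f['color']); print(-f['R'].T@f['t'],f['R'].round(3).tolist(),f['f'],f['cx'],f['cy'])
s=monitor.get_state();print(s['t'],s['eef_pos'],s['ee_rot'],s['width'],s['q'])
```

```text
[ 0.51702813 -0.36486927  0.38500456] [[-0.989, 0.147, 0.0], [0.14, 0.943, 0.303], [0.044, 0.299, -0.953]] 293.10847680699237 280.9576843078556 211.92731811100734
2.25 [ 0.53328685 -0.28219552  0.24827193] [-3.14015995e+00  5.11076082e-04 -1.71646802e+00] 0.049843070847238866 [-1.63532671e-01  2.41384004e-01 -1.53956929e-01 -5.81776843e-04
 -1.17403210e+00  1.80850528e-02]
```

View pics/w1.png

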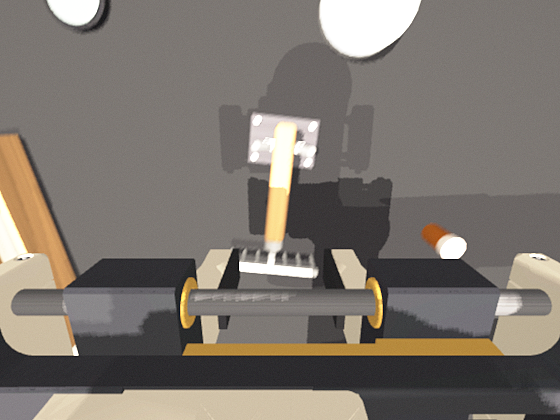

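The wrist view shows the handle running from its rear end (286,123) to its front end (274,243), head bar at (278,267), stand plate at (284,140).

Run:
```python
from h import *
f=grab('wrist'); hsv=cv2.cvtColor(f['color'],40)
m=cv2.inRange(hsv,(5,70,120),(28,255,255)); z=m*0; z[110:250,245:310]=m[110:250,245:310]
ys,xs=np.nonzero(z); print(ys.min(),ys.max())
rows=[(y,xs[ys==y].min(),xs[ys==y].max()) for y in range(ys.min(),ys.max()+1,12) if (ys==y).any()]
print(rows)
for y,a,b in rows: print(ray(f,(a+b)/2,y,.1).round(4),ray(f,a,y,.1).round(3)[:2],ray(f,b,y,.1).round(3)[:2])
print(ray(f,286,ys.min(),.1),ray(f,274,ys.max(),.1))
print('headbar',ray(f,241,267,.045),ray(f,316,271,.045))
print('plate',[ray(f,*p,.004).round(3) for p in [(250,113),(320,119),(316,170),(246,163)]])
```

```text
120 236
[(120, np.int64(281), np.int64(281)), (132, np.int64(280), np.int64(300)), (144, np.int64(278), np.int64(298)), (156, np.int64(298), np.int64(298)), (168, np.int64(296), np.int64(296)), (180, np.int64(295), np.int64(295)), (192, np.int64(273), np.int64(293)), (204, np.int64(272), np.int64(292)), (216, np.int64(271), np.int64(290)), (228, np.int64(270), np.int64(289))]
[ 0.5215 -0.3606  0.1   ] [ 0.521 -0.361] [ 0.521 -0.361]
[ 0.5147 -0.3488  0.1   ] [ 0.524 -0.35 ] [ 0.505 -0.347]
[ 0.518  -0.3382  0.1   ] [ 0.527 -0.34 ] [ 0.509 -0.337]
[ 0.5101 -0.3256  0.1   ] [ 0.51  -0.326] [ 0.51  -0.326]
[ 0.5135 -0.3145  0.1   ] [ 0.513 -0.314] [ 0.513 -0.314]
[ 0.516  -0.3029  0.1   ] [ 0.516 -0.303] [ 0.516 -0.303]
[ 0.5294 -0.2926  0.1   ] [ 0.539 -0.294] [ 0.52  -0.291]
[ 0.5322 -0.2804  0.1   ] [ 0.542 -0.282] [ 0.522 -0.279]
[ 0.5356 -0.268   0.1   ] [ 0.545 -0.269] [ 0.526 -0.267]
[ 0.5385 -0.2551  0.1   ] [ 0.548 -0.257] [ 0.529 -0.254]
[ 0.51688335 -0.35997192  0.1       ] [ 0.54549082 -0.2471241   0.1       ]
headbar [ 0.59900952 -0.18845165  0.045     ] [ 0.50367865 -0.16868155  0.045     ]
plate [array([ 0.558, -0.374,  0.004]), array([ 0.474, -0.354,  0.004]), array([ 0.485, -0.292,  0.004]), array([ 0.574, -0.314,  0.004])]
```

>>> servo_tool(targets=[{"angular": [0, 0, 5.1], "xyz": [0, 0, 0], "claw": 5}, {"angular": [0, 0, 0], "xyz": [-0.4, 0.1, 3], "claw": 5}, {"angular": [0, 0, 0], "xyz": [0, 0, 3.5], "claw": 5}, {"angular": [0, 0, 0], "xyz": [0, 0, 3.5], "claw": 5}, {"angular": [0, 0, 0], "xyz": [0, 0, 3], "claw": 5}, {"angular": [0, 0, 0], "xyz": [0, 0, 2], "claw": 5}, {"angular": [0, 0, 0], "xyz": [0, 0, 0.7], "claw": 5}, {"angular": [0, 0, 0], "xyz": [0, 0, 0], "claw": 3}, {"angular": [0, 0, 0], "xyz": [0, 0, 0], "claw": 0.5}, {"angular": [0, 0, 0], "xyz": [0, 0, 0], "claw": 0.5}, {"angular": [0, 0, 0], "xyz": [0, 0, 0], "claw": 0.5}, {"angular": [0, 0, 0], "xyz": [0, 0, 0], "claw": 0.5}], force=60)

```text
t: 3.5
eef_pos: [0.5292, -0.2831, 0.0928]
ee_rot: [-3.139, -0.0, -1.808]
force: [1.1, -0.5, 3.8]
width: 0.0193
gripper_force: 59.5
```

>>> servo_tool(targets=[{"angular": [0, 0, 0], "xyz": [0, 0, -1], "claw": 0.5}, {"angular": [0, 0, 0], "xyz": [0, 0, -2], "claw": 0.5}, {"angular": [0, 0, 0], "xyz": [0, 0, -2], "claw": 0.5}, {"angular": [0, 0, 0], "xyz": [0, 0, -2], "claw": 0.5}, {"angular": [0, 0, 0], "xyz": [0, 0, -2], "claw": 0.5}, {"angular": [0, 0, -6.1], "xyz": [0, 0, 0], "claw": 0.5}, {"angular": [0, 0, -6.1], "xyz": [0, 0, 0], "claw": 0.5}, {"angular": [0, 0, -6.1], "xyz": [0, 0, 0], "claw": 0.5}, {"angular": [0, 0, 0], "xyz": [-2, -0.3, 0], "claw": 0.5}, {"angular": [0, 0, 0], "xyz": [-4, -0.3, 0], "claw": 0.5}, {"angular": [0, 0, 0], "xyz": [-4, -0.3, 0], "claw": 0.5}, {"angular": [0, 0, 0], "xyz": [-4.6, -0.4, 0], "claw": 0.5}, {"angular": [0, 0, 0], "xyz": [-4.6, -0.4, 0], "claw": 0.5}, {"angular": [0, 0, 0], "xyz": [-4.6, -0.4, 0], "claw": 0.5}, {"angular": [0, 0, 0], "xyz": [-4.6, -0.4, 0], "claw": 0.5}, {"angular": [0, 0, 0], "xyz": [-4.6, -0.4, 0], "claw": 0.5}, {"angular": [0, 0, 0], "xyz": [-4.6, -0.4, 0], "claw": 0.5}, {"angular": [0, 0, 0], "xyz": [-3.5, -0.3, 0], "claw": 0.5}, {"angular": [0, 0, 0], "xyz": [-2, -0.2, 0], "claw": 0.5}, {"angular": [0, 0, 0], "xyz": [0, 0, 0], "claw": 0.5}])

```text
t: 5.5
eef_pos: [0.5304, 0.1521, 0.182]
ee_rot: [3.141, 0.0, -1.486]
force: [-0.2, 0.0, -1.2]
width: 0.02
gripper_force: 59.5
```

Run:
```python
from h import *
P=[]
for n in ('wrist','side'):
    f=grab(n); P.append(f['color']); cv2.imwrite(f'pics/{n}2.png',f['color'])
    print(n,-f['R'].T@f['t'],f['R'].round(3).tolist())
c=np.hstack([P[0],cv2.resize(P[1][120:340,120:400],(535,420))]); c=cv2.resize(c,(800,int(420*800/c.shape[1]))); cv2.imwrite('pics/c2.png',c)
for i in range(3):
    s=monitor.get_state();print(s['t'],s['eef_pos'],s['ee_rot'],s['width'],s['force'])
```

```text
wrist [0.53734204 0.07209659 0.31831002] [[-0.996, -0.085, 0.0], [-0.081, 0.95, 0.303], [-0.026, 0.302, -0.953]]
side [-0.00670632  0.58711264  0.75008826] [[-0.7, -0.714, 0.022], [-0.47, 0.437, -0.766], [0.537, -0.547, -0.642]]
5.6 [0.53016116 0.14990262 0.18172362] [ 3.14083836e+00 -3.01202557e-04 -1.48754411e+00] 0.0196961609919946 [-0.09030097 -0.71234876 -2.16954446]
5.6 [0.53016116 0.14990262 0.18172362] [ 3.14083836e+00 -3.01202557e-04 -1.48754411e+00] 0.0196961609919946 [-0.09030097 -0.71234876 -2.16954446]
5.6 [0.53016116 0.14990262 0.18172362] [ 3.14083836e+00 -3.01202557e-04 -1.48754411e+00] 0.0196961609919946 [-0.09030097 -0.71234876 -2.16954446]
```

View pics/c2.png

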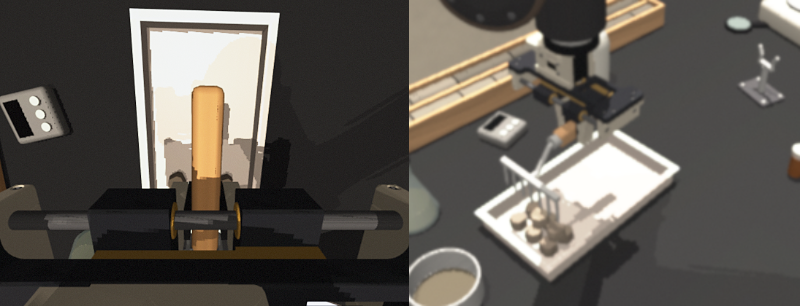

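The composite shows the rake held level over the heap, the tray's −y rim corners at about (178,12) and (389,19) in full wrist pixels, and some free floor between the heap and the +y wall.

Run:
```python
from h import *
f=grab('wrist'); g=cv2.cvtColor(f['color'],6)
m=(g>150).astype(np.uint8)*255
# outer edges per row
L=[];R=[]
for y in range(40,230,10):
    xs=np.nonzero(m[y,150:400])[0]+150
    if len(xs): L.append(ray(f,xs.min(),y,.034)); R.append(ray(f,xs.max(),y,.034))
L=np.array(L);R=np.array(R)
print(np.polyfit(L[:,1],L[:,0],1),np.polyfit(R[:,1],R[:,0],1)); print(np.abs(L[:,0]-np.polyval(np.polyfit(L[:,1],L[:,0],1),L[:,1])).max())
E_=[]
for x in range(195,380,15):
    ys=np.nonzero(m[:60,x])[0]
    if len(ys): E_.append(ray(f,x,ys.min(),.034))
E_=np.array(E_); print('end',np.polyfit(E_[:,0],E_[:,1],1), E_[:2].round(4),E_[-2:].round(4))
a=cv2.imread('pics/scene0.png')[150:260,245:410]; b=cv2.imread('pics/side0.png')[200:320,160:325]
c=np.hstack([cv2.resize(a,(400,267),interpolation=2),cv2.resize(b,(400,291),interpolation=2)[:267]]); cv2.imwrite('pics/c3.png',cv2.resize(c,(800,534)) if 0 else c)
d=cv2.resize(cv2.imread('pics/scene0.png')[165:230,325:405],(400,325),interpolation=2); e=cv2.resize(cv2.imread('pics/side0.png')[250:315,180:260],(400,325),interpolation=2)
cv2.imwrite('pics/c3.png',np.hstack([d,e]))
```

```text
[-0.05806497  0.63066062] [0.02248896 0.45502402]
0.0004363360130125171
end [ 0.05779945 -0.04221636] [[ 0.6154 -0.0069  0.034 ]
 [ 0.6029 -0.0072  0.034 ]] [[ 0.477  -0.0148  0.034 ]
 [ 0.4643 -0.0152  0.034 ]]
```

View pics/c3.png

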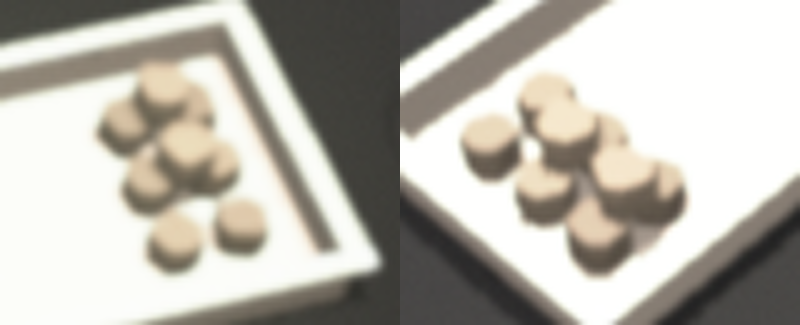

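The crops show six bottom chips in two columns across the tray (left column at crop (125,130),(150,185),(175,240), right column at (195,105),(212,165),(240,225)), with two on top at (162,85) and (188,145).

```bash
cat >> h.py <<'E'
C=np.array([.542,.135]);Y=np.radians(3.3)
def tr(X): d=np.asarray(X)[:2]-C; c,s=np.cos(Y),np.sin(Y); return np.array([c*d[0]+s*d[1],-s*d[0]+c*d[1]]).round(4)
def wo(x,y): c,s=np.cos(Y),np.sin(Y); return C+[c*x-s*y,s*x+c*y]
E
python3 - <<'E'
from h import *
f=grab('scene')
for p in [(125,130),(195,105),(150,185),(212,165),(175,240),(240,225)]: print('s',p,tr(ray(f,p[0]/5+325,p[1]/5+165,.014)))
for p in [(162,85),(188,145)]: print('top',tr(ray(f,p[0]/5+325,p[1]/5+165,.036)))
print('inner corner',tr(ray(f,225/5+325,60/5+165,.004)),tr(ray(f,315/5+325,250/5+165,.004)))
print('rim',tr(ray(f,243/5+325,3/5+165,.034)),tr(ray(f,380/5+325,268/5+165,.034)))
g=grab('side')
for p in [(90,148),(145,95),(145,190),(605,140-0),(195+5,240),(265,190)]: print('d',p,tr(ray(g,p[0]/5+180,p[1]/5+250,.014)))
print(tr(ray(g,170/5+180,120/5+250,.036)),tr(ray(g,225/5+180,175/5+250,.036)))
s=monitor.get_state();print(s['t'],s['eef_pos'],tr(s['eef_pos']))
E
```

```text
s (125, 130) [-0.0386  0.0783]
s (195, 105) [-0.0443  0.1176]
s (150, 185) [-0.0031  0.0782]
s (212, 165) [-0.0066  0.1118]
s (175, 240) [0.0311 0.0781]
s (240, 225) [0.0311 0.1114]
top [-0.0445  0.0972]
top [-0.006   0.0959]
inner corner [-0.0754  0.1475] [0.0482 0.1448]
rim [-0.0858  0.1567] [0.0841 0.1562]
d (90, 148) [0.0299 0.1115]
d (145, 95) [0.0364 0.0736]
d (145, 190) [-0.0064  0.1107]
d (605, 140) [-0.1349 -0.0507]
d (200, 240) [-0.0446  0.1129]
d (265, 190) [-0.0446  0.0747]
[0.0005 0.0881] [-0.0404  0.0929]
5.75 [0.53047913 0.1488659  0.18170882] [-0.0107  0.0145]
```

>>> servo_tool(targets=[{"angular": [0, 0, 1.5], "xyz": [0, 0, 0], "claw": 0.5}, {"angular": [0, 0, 0], "xyz": [-1.0, -0.7, 0], "claw": 0.5}, {"angular": [0, 0, 0], "xyz": [0, 0, 2], "claw": 0.5}, {"angular": [0, 0, 0], "xyz": [0, 0, 2], "claw": 0.5}, {"angular": [0, 0, 0], "xyz": [0, 0, 1.8], "claw": 0.5}, {"angular": [0, 0, 0], "xyz": [0.5, 0, 0], "claw": 0.5}, {"angular": [0, 0, 0], "xyz": [1, 0, 0], "claw": 0.5}, {"angular": [0, 0, 0], "xyz": [1, 0, 0], "claw": 0.5}, {"angular": [0, 0, 0], "xyz": [1, 0, 0], "claw": 0.5}, {"angular": [0, 0, 0], "xyz": [1, 0, 0], "claw": 0.5}, {"angular": [0, 0, 0], "xyz": [1, 0, 0], "claw": 0.5}, {"angular": [0, 0, 0], "xyz": [1, 0, 0], "claw": 0.5}, {"angular": [0, 0, 0], "xyz": [0.5, 0, 0], "claw": 0.5}, {"angular": [0, 0, 0], "xyz": [0, 0, 0], "claw": 0.5}, {"angular": [0, 0, 0], "xyz": [0, 0, 0], "claw": 0.5}])

```text
t: 7.25
eef_pos: [0.5411, 0.0902, 0.1236]
ee_rot: [-3.141, 0.0, -1.515]
force: [0.5, 0.0, -1.4]
width: 0.0198
gripper_force: 59.5
```

```bash
cat > look.py <<'E'
from h import *
import sys
def look(name):
    o=[]
    for n,b in (('scene',(240,150,410,260)),('side',(160,200,330,320))):
        f=grab(n); im=f['color']; x0,y0,x1,y1=b
        c=cv2.resize(im[y0:y1,x0:x1],None,fx=400/(x1-x0),fy=400/(x1-x0),interpolation=2); o.append(c[:258])
    cv2.imwrite(f'pics/{name}.png',cv2.resize(np.hstack(o),(800,258)))
    s=monitor.get_state(); print(s['t'],tr(s['eef_pos']),s['eef_pos'],s['ee_rot'][2],s['force'])
look(sys.argv[1])
E
python3 look.py l1
```

```text
7.35 [-0.0034 -0.0443] [0.54112858 0.09059351 0.12352887] -1.5144845129611801 [-0.06699261 -0.06522835 -2.0728272 ]
```

View pics/l1.png

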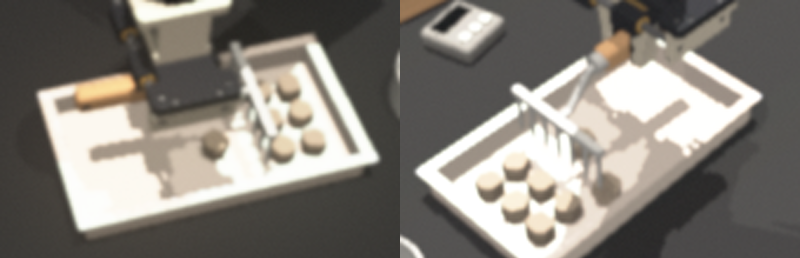

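Left (scene) crop: one dropped chip is at (215,143), with the six bottom chips still flat behind the tines. The side crop shows the other dropped chip just ahead of the tines at (605,190).

>>> servo_tool(targets=[{"angular": [0, 0, 0], "xyz": [0.3, 0, 0.8], "claw": 0.5}, {"angular": [0, 0, 0], "xyz": [0, 0, 0.8], "claw": 0.5}, {"angular": [0, 0, 0], "xyz": [0, 0, 0.7], "claw": 0.5}, {"angular": [0, 0, 0], "xyz": [0.7, 0, 0], "claw": 0.5}, {"angular": [0, 0, 0], "xyz": [1, 0, 0], "claw": 0.5}, {"angular": [0, 0, 0], "xyz": [1, 0, 0], "claw": 0.5}, {"angular": [0, 0, 0], "xyz": [1, 0, 0], "claw": 0.5}, {"angular": [0, 0, 0], "xyz": [1, 0, 0], "claw": 0.5}, {"angular": [0, 0, 0], "xyz": [1, 0, 0], "claw": 0.5}, {"angular": [0, 0, 0], "xyz": [1, 0, 0], "claw": 0.5}, {"angular": [0, 0, 0], "xyz": [1, 0, 0], "claw": 0.5}, {"angular": [0, 0, 0], "xyz": [1, 0, 0], "claw": 0.5}, {"angular": [0, 0, 0], "xyz": [1, 0, 0], "claw": 0.5}, {"angular": [0, 0, 0], "xyz": [1, 0, 0], "claw": 0.5}, {"angular": [0, 0, 0], "xyz": [0.7, 0, 0], "claw": 0.5}, {"angular": [0, 0, 0], "xyz": [0.4, 0, 0], "claw": 0.5}, {"angular": [0, 0, 0], "xyz": [0, 0, 0], "claw": 0.5}])

```text
t: 9.05
eef_pos: [0.5478, -0.031, 0.1005]
ee_rot: [3.141, -0.0, -1.515]
force: [0.3, -0.4, -1.8]
width: 0.0195
gripper_force: 59.5
```

```bash
python3 look.py l2
```

```text
9.15 [-0.0037 -0.1655] [ 0.54786053 -0.03047943  0.1005625 ] -1.5148347530676323 [-0.34407583  0.32362591 -0.89572537]
```

View pics/l2.png

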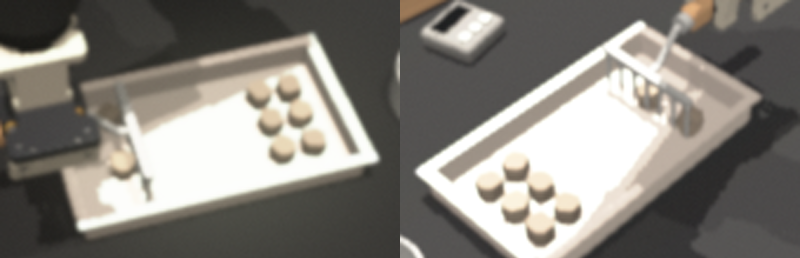

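Two chips are now in the −y third, at about (122,162) in the scene crop. The other six lie undisturbed at (250–320,88–150), in a column pair at the +y end.

Run:
```python
from h import *
f=grab('scene');k=170/400
P=lambda u,v,z: tr(ray(f,240+u*k,150+v*k,z))
print('tip',P(150,197,.01),'shaft tip far',P(125,125,.03))
print('chips',[P(*p,.014) for p in [(259,95),(270,122),(283,149),(289,88),(300,114),(313,141)]],P(122,163,.014))
print('rim corners',[P(*p,.034) for p in [(378,158),(312,36)]], 'floor corner',P(330,72,.004),P(355,150,.004))
```

```text
tip [ 0.0497 -0.0678] shaft tip far [-0.0283 -0.0716]
chips [array([-0.0404,  0.0792]), array([-0.0037,  0.0778]), array([0.0322, 0.0784]), array([-0.0409,  0.1131]), array([-0.0052,  0.1116]), array([0.0309, 0.1115])] [ 0.0055 -0.0842]
rim corners [array([0.08  , 0.1571]), array([-0.0874,  0.1546])] floor corner [-0.0572  0.1683] [0.0466 0.153 ]
```

>>> servo_tool(targets=[{"angular": [0, 0, 0], "xyz": [-0.5, 0, -3], "claw": 0.5}, {"angular": [0, 0, 0], "xyz": [0, 0, -3], "claw": 0.5}, {"angular": [0, 0, 0], "xyz": [-2.5, 0, 0], "claw": 0.5}, {"angular": [0, 0, 0], "xyz": [-4, 0, 0], "claw": 0.5}, {"angular": [0, 0, 0], "xyz": [-4.5, 0, 0], "claw": 0.5}, {"angular": [0, 0, 0], "xyz": [-4, 0, 0], "claw": 0.5}, {"angular": [0, 0, 0], "xyz": [-3, 0, 0], "claw": 0.5}, {"angular": [0, 0, 0], "xyz": [-1.5, 0, 0], "claw": 0.5}, {"angular": [0, 0, 0], "xyz": [0, 0, 0], "claw": 0.5}, {"angular": [0, 0, 0], "xyz": [0, 0, 2], "claw": 0.5}, {"angular": [0, 0, 0], "xyz": [0, 0, 1], "claw": 0.5}, {"angular": [0, 0, 0], "xyz": [0, 0, 0], "claw": 0.5}])

```text
t: 10.4
eef_pos: [0.5355, 0.1677, 0.1289]
ee_rot: [3.138, -0.002, -1.516]
force: [0.0, -1.1, -1.1]
width: 0.0193
gripper_force: 59.5
```

```bash
python3 look.py l3
```

```text
10.5 [-0.0033  0.0337] [0.53675395 0.16846093 0.13065985] -1.5153470686390356 [ 0.51457875 -0.14456403 -1.11369992]
```

View pics/l3.png

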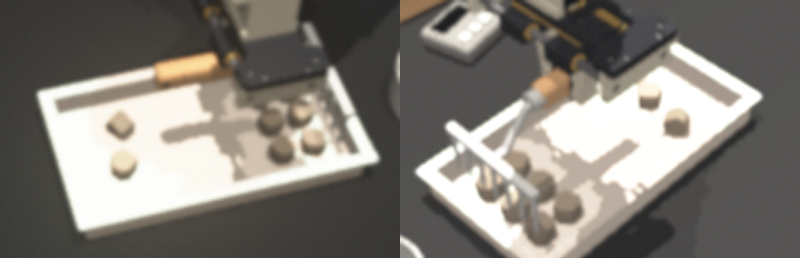

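Scene crop: two chips sit in the −y third at (120,125) and (123,164), and the tine tips at about (340,150) hang over the free gap behind the right column.

>>> servo_tool(targets=[{"angular": [0, 0, 0], "xyz": [0, 0, 1], "claw": 0.5}, {"angular": [0, 0, 0], "xyz": [0, 0, 1], "claw": 0.5}, {"angular": [0, 0, 0], "xyz": [0, 0, 0.9], "claw": 0.5}, {"angular": [0, 0, 0], "xyz": [0, 0, 0], "claw": 0.5}])

```text
t: 10.9
eef_pos: [0.5357, 0.1685, 0.0998]
ee_rot: [3.139, -0.001, -1.515]
force: [-0.6, -0.0, -1.8]
width: 0.02
gripper_force: 59.5
```

>>> servo_tool(targets=[{"angular": [0, 0, 0], "xyz": [0.5, 0, 0], "claw": 0.5}, {"angular": [0, 0, 0], "xyz": [0.8, 0, 0], "claw": 0.5}, {"angular": [0, 0, 0], "xyz": [0.8, 0, 0], "claw": 0.5}, {"angular": [0, 0, 0], "xyz": [0.8, 0, 0], "claw": 0.5}, {"angular": [0, 0, 0], "xyz": [0.8, 0, 0], "claw": 0.5}, {"angular": [0, 0, 0], "xyz": [0.6, 0, 0], "claw": 0.5}, {"angular": [0, 0, 0], "xyz": [0.3, 0, 0], "claw": 0.5}, {"angular": [0, 0, 0], "xyz": [0, 0, 0], "claw": 0.5}, {"angular": [0, 0, 0], "xyz": [-0.6, 0, 0], "claw": 0.5}, {"angular": [0, 0, 0], "xyz": [-0.2, 0, -2], "claw": 0.5}, {"angular": [0, 0, 0], "xyz": [0, 0, -3], "claw": 0.5}, {"angular": [0, 0, 0], "xyz": [0, 0, -3], "claw": 0.5}, {"angular": [0, 0, 0], "xyz": [2, 0, 0], "claw": 0.5}, {"angular": [0, 0, 0], "xyz": [4, 0, 0], "claw": 0.5}, {"angular": [0, 0, 0], "xyz": [4.5, 0, 0], "claw": 0.5}, {"angular": [0, 0, 0], "xyz": [4.5, 0, 0], "claw": 0.5}, {"angular": [0, 0, 0], "xyz": [4, 0, 0], "claw": 0.5}, {"angular": [0, 0, 0], "xyz": [2, 0, 0], "claw": 0.5}, {"angular": [0, 0, 0], "xyz": [0, 0, 0], "claw": 0.5}])

```text
t: 12.8
eef_pos: [0.5504, -0.0804, 0.1813]
ee_rot: [3.141, -0.0, -1.517]
force: [-0.0, -0.5, -2.1]
width: 0.0197
gripper_force: 59.5
```

```bash
python3 look.py l4
```

```text
12.9 [-0.0038 -0.2136] [ 0.55050608 -0.07844128  0.18137902] -1.5156983632349545 [ 0.57686886  1.20223329 -0.82344402]
```

View pics/l4.png

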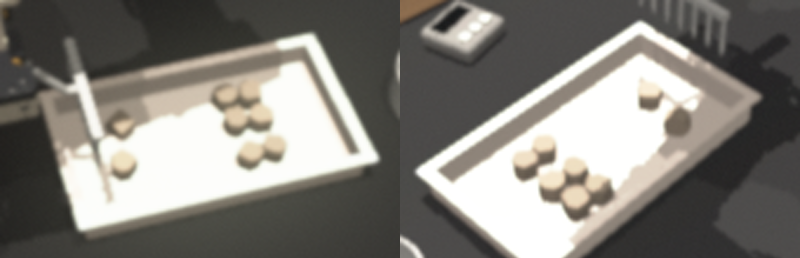

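All eight lie in one layer. In the scene crop the six are at (226,95),(249,92),(236,118),(260,115),(250,152),(273,147) and the two −y ones at (122,122),(123,162). Next is a check against the third lines, scaled by the rim corners.

Run:
```python
from h import *
k=170/400
def run(n,o,rim,ref,ch):
    f=grab(n); P=lambda p,z: tr(ray(f,o[0]+p[0]*k,o[1]+p[1]*k,z))
    A=np.c_[np.array([P(p,.034) for p in rim]),np.ones(len(rim))]
    M=np.linalg.lstsq(A,np.array(ref),rcond=None)[0]; print(n,A[:,:2].round(3).tolist())
    for p in ch: q=P(p,.022); print(p,q,(np.r_[q,1]@M).round(4))
a,b=.079,.144
run('scene',(240,150),[(40,93),(313,35),(378,158),(80,230)],[(-a,-b),(-a,b),(a,b),(a,-b)],[(226,94),(249,92),(236,117),(260,114),(250,151),(273,146),(122,122),(123,160)])
run('side',(160,200),[(241,22),(362,97),(17,172)],[(a,-b),(-a,-b),(a,b)],[(126,160),(143,147),(152,183),(175,168),(176,200),(199,187),(250,92),(278,118)])
```

```text
scene [[-0.089, -0.146], [-0.088, 0.156], [0.08, 0.157], [0.082, -0.147]]
(226, 94) [-0.0451  0.0433] [-0.0384  0.0363]
(249, 92) [-0.0412  0.0674] [-0.0347  0.0592]
(236, 117) [-0.0136  0.0433] [-0.0091  0.0364]
(260, 114) [-0.0107  0.0684] [-0.0063  0.0602]
(250, 151) [0.0308 0.0425] [0.0322 0.0357]
(273, 146) [0.0311 0.0669] [0.0325 0.0588]
(122, 122) [-0.0386 -0.0718] [-0.0328 -0.0729]
(123, 160) [ 0.0076 -0.0838] [ 0.0102 -0.0843]
side [[0.08, -0.15], [-0.093, -0.148], [0.078, 0.156]]
(126, 160) [0.0252 0.0689] [0.0299 0.0615]
(143, 147) [0.0261 0.046 ] [0.0306 0.0399]
(152, 183) [-0.0148  0.0717] [-0.0066  0.0637]
(175, 168) [-0.0167  0.0436] [-0.0085  0.0372]
(176, 200) [-0.0465  0.0706] [-0.0355  0.0624]
(199, 187) [-0.0506  0.0447] [-0.0394  0.0379]
(250, 92) [ 0.004  -0.0835] [ 0.0098 -0.0824]
(278, 118) [-0.043  -0.0751] [-0.0331 -0.0749]
```

Front row y≈37 mm and back row ≈61 mm against the 47 mm line. I'll nudge them 4 mm more for margin.

>>> servo_tool(targets=[{"angular": [0, 0, 0], "xyz": [-2, 0, 0], "claw": 0.5}, {"angular": [0, 0, 0], "xyz": [-4, 0, 0], "claw": 0.5}, {"angular": [0, 0, 0], "xyz": [-4.5, 0, 0], "claw": 0.5}, {"angular": [0, 0, 0], "xyz": [-4.5, 0, 0], "claw": 0.5}, {"angular": [0, 0, 0], "xyz": [-4, 0, 0], "claw": 0.5}, {"angular": [0, 0, 0], "xyz": [-2, 0, 0], "claw": 0.5}, {"angular": [0, 0, 0], "xyz": [0, 0, 1], "claw": 0.5}, {"angular": [0, 0, 0], "xyz": [0, 0, 3], "claw": 0.5}, {"angular": [0, 0, 0], "xyz": [0, 0, 2.5], "claw": 0.5}, {"angular": [0, 0, 0], "xyz": [0, 0, 1.6], "claw": 0.5}, {"angular": [0, 0, 0], "xyz": [0, 0, 0], "claw": 0.5}])

```text
t: 14.1
eef_pos: [0.5374, 0.1308, 0.0983]
ee_rot: [3.138, -0.002, -1.514]
force: [-0.7, -0.2, -1.2]
width: 0.0194
gripper_force: 59.5
```

Run:
```python
from h import *
s=monitor.get_state(); print(s['t'],tr(s['eef_pos']),s['eef_pos'],s['force'])
```

```text
14.1 [-0.0049 -0.0039] [0.53736751 0.13082975 0.09828006] [-0.69272861 -0.2115085  -1.19981813]
```

>>> servo_tool(targets=[{"angular": [0, 0, 0], "xyz": [0.5, 0, 0], "claw": 0.5}, {"angular": [0, 0, 0], "xyz": [0.4, 0, 0], "claw": 0.5}, {"angular": [0, 0, 0], "xyz": [0.3, 0, 0], "claw": 0.5}, {"angular": [0, 0, 0], "xyz": [0, 0, 0], "claw": 0.5}, {"angular": [0, 0, 0], "xyz": [-0.5, 0, 0], "claw": 0.5}, {"angular": [0, 0, 0], "xyz": [0, 0, -3], "claw": 0.5}, {"angular": [0, 0, 0], "xyz": [0, 0, -3.5], "claw": 0.5}, {"angular": [0, 0, 0], "xyz": [0, 0, -3], "claw": 0.5}, {"angular": [0, 0, 0], "xyz": [2, 0.3, 0], "claw": 0.5}, {"angular": [0, 0, 0], "xyz": [4, 0.3, 0], "claw": 0.5}, {"angular": [0, 0, 0], "xyz": [4.6, 0.3, 0], "claw": 0.5}, {"angular": [0, 0, 0], "xyz": [4.6, 0.3, 0], "claw": 0.5}, {"angular": [0, 0, 0], "xyz": [4.6, 0.3, 0], "claw": 0.5}, {"angular": [0, 0, 0], "xyz": [4.6, 0.3, 0], "claw": 0.5}, {"angular": [0, 0, 0], "xyz": [4.6, 0.3, 0], "claw": 0.5}, {"angular": [0, 0, 0], "xyz": [4.6, 0.3, 0], "claw": 0.5}, {"angular": [0, 0, 0], "xyz": [4.6, 0.3, 0], "claw": 0.5}, {"angular": [0, 0, 0], "xyz": [2.4, 0.2, 0], "claw": 0.5}, {"angular": [0, 0, 8.5], "xyz": [0, 0, 0], "claw": 0.5}, {"angular": [0, 0, 8.4], "xyz": [0, 0, 0], "claw": 0.5}])

```text
t: 16.1
eef_pos: [0.5326, -0.2837, 0.1953]
ee_rot: [3.141, -0.0, -1.818]
force: [1.0, -0.2, -1.5]
width: 0.0199
gripper_force: 59.5
```

```bash
python3 look.py l5
python3 - <<'E'
from h import *
c=[]
for i in range(2):
    s=monitor.get_state(); d=np.array([.529,-.283])-s['eef_pos'][:2]; y=s['ee_rot'][2]
    print(s['eef_pos'],np.degrees(y),'tool dx,dy cm',100*(d@[np.cos(y),np.sin(y)]),100*(d@[np.sin(y),-np.cos(y)])); grab('scene')
im=cv2.imread('pics/l5.png'); f=grab('scene'); g=grab('side')
a=cv2.resize(f['color'][170:270,80:230],(400,267)); b=cv2.resize(g['color'][110:210,290:440],(400,267))
cv2.imwrite('pics/c5.png',np.vstack([im,np.hstack([a,b])]))
E
```

```text
16.2 [-0.0332 -0.4167] [ 0.53287565 -0.28288874  0.19550411] -1.8126436455950699 [ 0.19932589  0.31968766 -2.36783999]
[ 0.53287565 -0.28288874  0.19550411] -103.85683065380486 tool dx,dy cm 0.10362305479019154 0.37362098673821553
[ 0.53291977 -0.28265761  0.19552908] -103.51782782559258 tool dx,dy cm 0.12491471407544287 0.37311474643287207
```

View pics/c5.png

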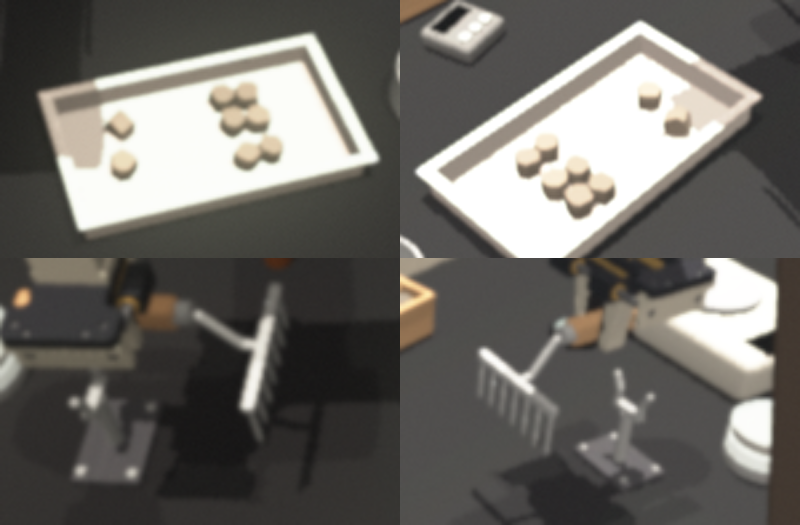

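The top crops show eight chips in a single layer. The bottom crops show the rake held level above the stand, with the saddle at about (97,395) and its horns under the handle. Lowering now.

>>> servo_tool(targets=[{"angular": [0, 0, 0], "xyz": [-0.1, 0.2, 2], "claw": 0.5}, {"angular": [0, 0, 0], "xyz": [0, 0, 2.5], "claw": 0.5}, {"angular": [0, 0, 0], "xyz": [0, 0, 2], "claw": 0.5}, {"angular": [0, 0, 0], "xyz": [0, 0, 1.5], "claw": 0.5}, {"angular": [0, 0, 0], "xyz": [0, 0, 1], "claw": 0.5}, {"angular": [0, 0, 0], "xyz": [0, 0, 0.7], "claw": 0.5}, {"angular": [0, 0, 0], "xyz": [0, 0, 0.4], "claw": 0.5}, {"angular": [0, 0, 0], "xyz": [0, 0, 0], "claw": 0.5}])

```text
t: 17.2
eef_pos: [0.5313, -0.2812, 0.0945]
ee_rot: [3.141, -0.0, -1.809]
force: [0.0, -0.4, -1.0]
width: 0.02
gripper_force: 59.5
```

>>> servo_tool(targets=[{"angular": [0, 0, 0], "xyz": [0, 0, 0.15], "claw": 0.5}, {"angular": [0, 0, 0], "xyz": [0, 0, 0.05], "claw": 0.5}, {"angular": [0, 0, 0], "xyz": [0, 0, 0], "claw": 0.5}])

```text
t: 17.5
eef_pos: [0.5315, -0.2814, 0.093]
ee_rot: [-3.141, 0.0, -1.81]
force: [-0.7, 0.6, -1.8]
width: 0.0197
gripper_force: 59.5
```

Run:
```python
from h import *
f=grab('scene'); g=grab('side')
a=cv2.resize(f['color'][170:270,80:230],(400,267),interpolation=2); b=cv2.resize(g['color'][110:210,290:440],(400,267),interpolation=2)
cv2.imwrite('pics/c6.png',np.hstack([a,b])); s=monitor.get_state(); print(s['eef_pos'],s['force'],s['moment'])
```

```text
[ 0.53145495 -0.28138067  0.09294599] [ 0.35068407  0.18856979 -1.32970331] [-0.16424542  0.07986078 -0.07879648]
```

View pics/c6.png

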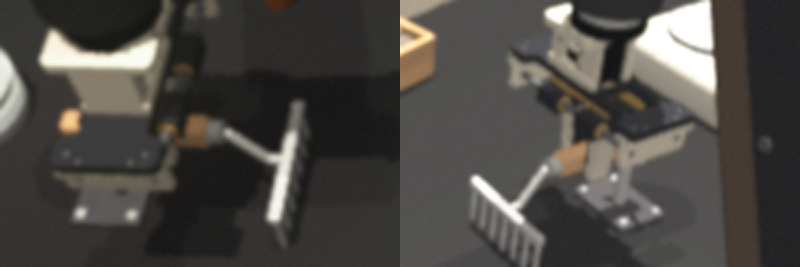

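The rake sits over the stand with its handle between the horns and its tines nearly on the bench. Releasing it.

>>> servo_tool(targets=[{"angular": [0, 0, 0], "xyz": [0, 0, 0.1], "claw": 0.5}, {"angular": [0, 0, 0], "xyz": [0, 0, 0], "claw": 1.8}, {"angular": [0, 0, 0], "xyz": [0, 0, 0], "claw": 2.2}, {"angular": [0, 0, 0], "xyz": [0, 0, 0], "claw": 3.2}, {"angular": [0, 0, 0], "xyz": [0, 0, 0], "claw": 5}, {"angular": [0, 0, 0], "xyz": [0, 0, 0], "claw": 5}, {"angular": [0, 0, 0], "xyz": [0, 0, 0], "claw": 5}, {"angular": [0, 0, 0], "xyz": [0, 0, -1], "claw": 5}, {"angular": [0, 0, 0], "xyz": [0, 0, -3], "claw": 5}, {"angular": [0, 0, 0], "xyz": [0, 0, -4], "claw": 5}, {"angular": [0, 0, 0], "xyz": [0, 0, -4], "claw": 5}, {"angular": [0, 0, 0], "xyz": [0, 0, -3], "claw": 5}, {"angular": [0, 0, 0], "xyz": [0, 0, 0], "claw": 5}])

```text
t: 18.9
eef_pos: [0.5334, -0.2822, 0.2478]
ee_rot: [-3.132, -0.001, -1.809]
force: [0.6, 0.0, 0.5]
width: 0.05
gripper_force: 0.0
```

Run:
```python
from h import *
f=grab('wrist'); cv2.imwrite('pics/w7.png',f['color']); s=monitor.get_state(); print(s['t'],s['eef_pos'],s['width'],s['force'])
```

```text
18.95 [ 0.5323273  -0.28162132  0.24495234] 0.050048383501026236 [ 0.73907952  1.46696067 -0.05493517]
```

View pics/w7.png

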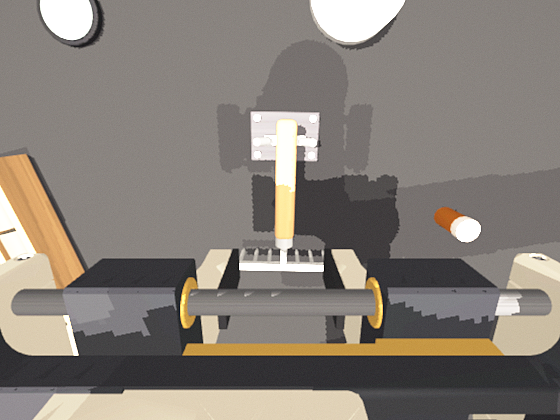

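The handle lies in the saddle at (285,140), in line with the stand, and the head bar is level at (282,266). The rake is back in its starting place, the gripper is clear, so I'm handing in.

```bash
python3 -c "
from h import *
print(order.job_done())"
```

```text
the job is handed in; nothing more can be done
None
```

I handed the job in at about 19 s; no verdict came back. By my last pictures all eight chips lie in a single layer, two in the −y third and three in each of the others (the middle and +y rows about 10 mm either side of the dividing line), with the rake back in its stand.

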